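Sort the metalsmith's bench tools

TASK

Tidy the metalsmith's bench: put the hammer into the long tray and both pairs of pliers into the square tub, each tool lying wholly inside with nothing over or above the rim. Set the tools down rather than dropping or throwing them (do not let go higher than about 100 mm above the bench), and leave the copper ball, the steel block and the tape roll where they are.

Things in the scene. Friction and masses are not known exactly. Their poses are not given: they have to be found in the camera images.
- hammer: hammer lying flat: steel head, pale wooden handle; 190 mm long, 28 mm thick, 0.26 kg. Origin: underside, at a good grip on the handle, which is there 18 mm wide (y), 16 mm high, its middle at z=14 mm. +x to the head, z up. Head at x=32 to 58, y=-35 to 35 mm; bulbous handle end at x=-132 mm. Head-heavy: centre of mass at about x=+28 mm; grip firmly (40 N)
- pliers_a: flat-nose pliers lying flat, closed: steel jaws and joint, two black rubber legs; 140 mm long, 47 mm wide, 14 mm thick, 0.16 kg. Origin: underside, mid joint, 13 mm ahead of the centre of mass; +x to the nose (x=-87 to +53 mm), z up. Best grip: the joint, a block 26 mm along x, flat sides 24 mm apart in y, 14 mm high
- pliers_b: the second, identical pair: flat-nose pliers lying flat, closed: steel jaws and joint, two black rubber legs; 140 mm long, 47 mm wide, 14 mm thick, 0.16 kg. Origin: underside, mid joint, 13 mm ahead of the centre of mass; +x to the nose (x=-87 to +53 mm), z up. Best grip: the joint, a block 26 mm along x, flat sides 24 mm apart in y, 14 mm high
- long_tray: long plywood tray, open on top, fixed to the bench, outside 280 (x) by 160 (y) by 55 mm high, walls and floor 6 mm thick. Origin: underside centre; x along its length, z up
- square_tub: square grey plastic tub, open on top, fixed to the bench, outside 210 by 210 by 55 mm high, walls and floor 6 mm thick. Origin: underside centre; x and y along its sides, z up
- copper_ball: bystander: dimpled copper ball, 72 mm across, on a cork foot 60 mm across, 86 mm high in all. Origin: underside centre
- doming_block: bystander: steel doming block, a 60 mm cube with round hollows on top, 1.5 kg. Origin: underside centre
- tape_roll: bystander: roll of paper tape lying flat, 90 mm across, 25 mm high. Origin: underside centre
- hammer_face (a point): middle of the flat end of the hammer's head (hammer frame x=45, y=+35, z=14 mm)
- hammer_peen (a point): tip of the ball end of the hammer's head (x=45, y=-35, z=14 mm)
- hammer_butt (a point): the very end of the hammer's handle (x=-132, y=0, z=14 mm)
- pliers_a_nose (a point): tip of the nose of pliers_a (its x=53, y=0, z=7 mm)
- pliers_a_leg1 (a point): end of one leg of pliers_a (its x=-85, y=+14.5, z=7 mm)
- pliers_a_leg2 (a point): end of the other leg of pliers_a (its x=-85, y=-14.5, z=7 mm)
- pliers_b_nose (a point): tip of the nose of pliers_b (its x=53, y=0, z=7 mm)
- pliers_b_leg1 (a point): end of one leg of pliers_b (its x=-85, y=+14.5, z=7 mm)
- pliers_b_leg2 (a point): end of the other leg of pliers_b (its x=-85, y=-14.5, z=7 mm)

How it is judged (in metres and radians):
At the end, for the whole second after the job is handed in: The hammer (both ends of its head and the end of its handle) is within the long tray's 280 x 160 mm outline and below its 55 mm rim; both pliers (nose and leg ends) are within the square tub's 210 x 210 mm outline and below its 55 mm rim; all three at rest (under 20 mm/s and 0.2 rad/s) (x of hammer_face in the frame of long_tray between -0.14 and 0.14 m and y of hammer_face in the frame of long_tray between -0.08 and 0.08 m and z of each of hammer_face, hammer_peen, hammer_butt in the frame of long_tray below 0.055 m and x of hammer_peen in the frame of long_tray between -0.14 and 0.14 m and y of hammer_peen in the frame of long_tray between -0.08 and 0.08 m and x of hammer_butt in the frame of long_tray between -0.14 and 0.14 m and y of hammer_butt in the frame of long_tray between -0.08 and 0.08 m and x of pliers_a_nose in the frame of square_tub between -0.105 and 0.105 m and y of pliers_a_nose in the frame of square_tub between -0.105 and 0.105 m and z of each of pliers_a_nose, pliers_a_leg1, pliers_a_leg2, pliers_b_nose, pliers_b_leg1, pliers_b_leg2 in the frame of square_tub below 0.055 m and x of pliers_a_leg1 in the frame of square_tub between -0.105 and 0.105 m and y of pliers_a_leg1 in the frame of square_tub between -0.105 and 0.105 m and x of pliers_a_leg2 in the frame of square_tub between -0.105 and 0.105 m and y of pliers_a_leg2 in the frame of square_tub between -0.105 and 0.105 m and x of pliers_b_nose in the frame of square_tub between -0.105 and 0.105 m and y of pliers_b_nose in the frame of square_tub between -0.105 and 0.105 m and x of pliers_b_leg1 in the frame of square_tub between -0.105 and 0.105 m and y of pliers_b_leg1 in the frame of square_tub between -0.105 and 0.105 m and x of pliers_b_leg2 in the frame of square_tub between -0.105 and 0.105 m and y of pliers_b_leg2 in the frame of square_tub between -0.105 and 0.105 m and linear speed of each of hammer, pliers_a, pliers_b below 0.02 m/s and angular speed of each of hammer, pliers_a, pliers_b below 0.2 rad/s); the robot touches nothing.
It fails at once if hammer is loose in the air (not held by the fingers) with its origin more than 120 mm above the bench (height (world z) of hammer above 0.12 m and contact force between hammer and the fingers below 0.05 N).
It fails at once if pliers_a is loose in the air (not held by the fingers) with its origin more than 120 mm above the bench (height (world z) of pliers_a above 0.12 m and contact force between pliers_a and the fingers below 0.05 N).
It fails at once if pliers_b is loose in the air (not held by the fingers) with its origin more than 120 mm above the bench (height (world z) of pliers_b above 0.12 m and contact force between pliers_b and the fingers below 0.05 N).
It fails at once if the copper ball, the steel block or the tape roll is moved by more than 30 mm (distance of any of copper_ball, doming_block, tape_roll from where it was at the start of the episode above 0.03 m).
It also fails if it takes over 67 s, if anything falls off the work surface, if the arm or the gripper's body presses on something with over 40 N, if the wrist force passes 120 N, or if a joint passes its speed limit or range.

ROBOT

A 6-joint arm with a two-finger parallel gripper is mounted at the origin on the work surface. World frame = base frame: x ahead of the robot, y to its left, z up, the work surface at z = 0. Lengths are in mm, angles in degrees, forces in N, time in s.
With the tool pointing down it reaches from about 300 to 850 mm from the base axis. Payload 4.2 kg.
Tool frame: the origin (TCP) lies on the centre line of the jaws, within the pads' length; the fingertips stand 14 mm ahead of it and the grasp point (between the pads) lies 5 mm behind it; z points along the fingers, y is the line along which they close (so a half turn about z gives the same grasp; the last joint's range is limited). The gripper opens to 91 mm and grips with 3 to 60 N. Pads are 32 mm wide; open, the fingers measure 118 mm over their backs; the gripper's body (76 mm by 178 mm) begins 60 mm behind the grasp point.
Start: joints at [-1.146, 18.312, 89.639, -0, 72.044, -1.146], TCP at [575.015, 0, 227.976] pointing down, gripper open.
Joint ranges: [-177.97, 177.97], [-48.28, 115.42], [12.27, 149.76], [-77.06, 257.06], [2.81, 150.46], [-146.56, 146.56]. Speed limits (degrees/s): [147.25, 147.25, 180, 180, 180, 180].

INTERFACE

Orientations are given as [roll, pitch, yaw] about the fixed x, y, z axes, in that order (R = Rz(yaw) Ry(pitch) Rx(roll)).
In Python, from workcell import * gives the robot as it stands. The module is installed in compiled form; this text tells all that it offers.
- The arm moves only by the shell command python3 -m crank 'ROWS' [FORCE]. ROWS is JSON, a list of rows, each an object of numbers: "grip": the finger opening in m, from 0 to 0.0912; "x", "y", "z": the shift along the tool's x, y, z in m; "yaw": the turn about the tool's z in rad. In form: [{"grip": .., "x": .., "y": .., "z": .., "yaw": ..}, ...]. A call has exactly 5 rows; each row is the pose to reach, as a shift and turn from the pose commanded when the call began, along the tool's axes at that moment; what a row does not reach only later rows make up. A row lasts 1/12 s, in which the tool goes at most 41.7 mm and 7.16 degrees, less where a joint would pass 70% of its speed; a pose out of reach is approached as far as the arm can. A call with a gripper value outside its range is refused whole. The fingers move at their own pace and stop on an object; FORCE is the grip in N (left out, the last holds). Time passes only in rows, so rows that repeat a pose let the fingers close, or fill a call up. It gives the time, the measured TCP pose, the force, the opening and the grip force at its end, in the units of the state.
- state(): the state, without advancing time (a new reading comes with each control period).
- grab_frame(name): name is "scene" or "side" or "wrist"; returns the picture (384x512x3 uint8, red, green, blue); there is no depth.
- camera_model(name): a dict with "intrinsics" (3x3 intrinsics, pixels), "R" (3x3) and "t" (3): a world point X has camera coordinates R X + t. Camera axes: x right, y down, z forward; pixel columns grow to the right and rows downward; lengths in mm; the calibration is good to about 2 mm. A picture is of the moment at which its call begins: read the wrist's pose just before it. camera_model takes no time and is no camera call; for the wrist camera it gives the pose at the moment of the call.
- job_done(): hands the job in; it is judged then, once.
The state is a dict: "time_s": time; "qpos": joint angles; "qvel": joint speeds; "effort": joint torques, N m; "ee_pos": TCP position; "ee_rot": TCP orientation; "force": force on the tool from outside, world axes, zero at the start; "torque": the same for the moment, N m; "gripper_width": finger opening in mm; "gripper_force": force on a finger pad.
Only numpy, scipy, OpenCV 4.12 (cv2) and the standard library are available. Lean on these libraries where they do the work, as an engineer would, in place of code of your own. Each camera call takes 0.05 s, during which the arm holds its last target. There are 200 camera calls.

## Working session

There is one attempt and no reset: what is moved stays moved. The work goes in short steps, Python scripts to look and compute and a shell command to move; the robot and the scene stay as the last step left them, time stands still between calls to the robot, and variables do not carry over. Pictures are saved under pics/ and viewed, at most 10 in all, crops included, and the job is handed in when it is done.

```bash
mkdir -p pics
python3 - <<'E'
from workcell import *
import cv2,numpy as np
for n in ("scene","side"):
    f=grab_frame(n); cv2.imwrite(f"pics/{n}0.png",cv2.resize(f[:,:,::-1],(800,600),interpolation=cv2.INTER_CUBIC))
    m=camera_model(n); print(n,np.round(m["intrinsics"],1).tolist(),np.round(-np.array(m["R"]).T@m["t"]),np.round(m["R"],2).tolist())
s=state();print(s["time_s"],s["ee_pos"],s["ee_rot"],s["force"])
E
```

```text
scene [[404.5, 0.0, 255.3], [0.0, 404.5, 188.0], [0.0, 0.0, 1.0]] [1101. -605.  782.] [[0.75, 0.66, -0.02], [0.44, -0.52, -0.74], [-0.5, 0.54, -0.68]]
side [[373.3, 0.0, 256.1], [0.0, 373.3, 191.7], [0.0, 0.0, 1.0]] [410. 686. 797.] [[-0.98, -0.21, 0.01], [-0.16, 0.71, -0.68], [0.14, -0.67, -0.73]]
0.1 [5.74577322e+02 2.17747013e-02 2.27203824e+02] [-1.79908786e+02 -1.08880674e-03  9.00042729e+01] [-0.14175858  0.80638826  0.48809893]
```

View pics/scene0.png

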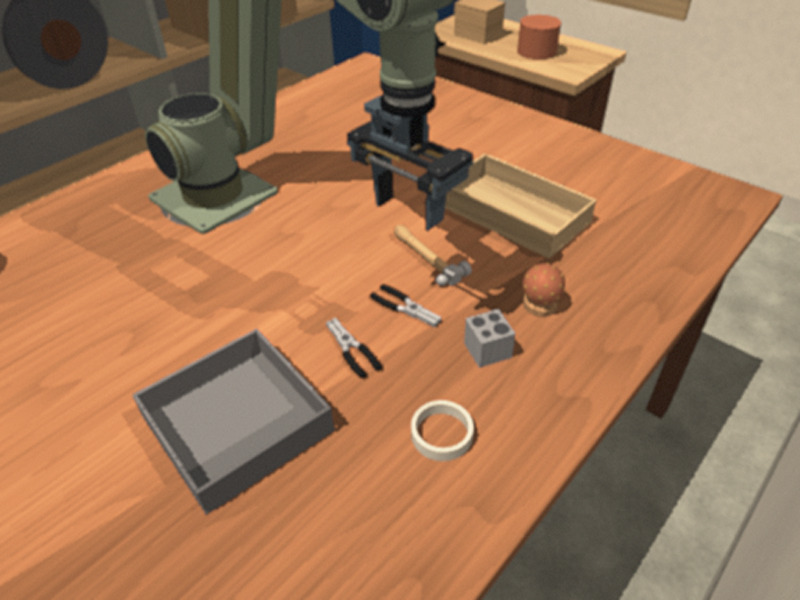

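View pics/side0.png

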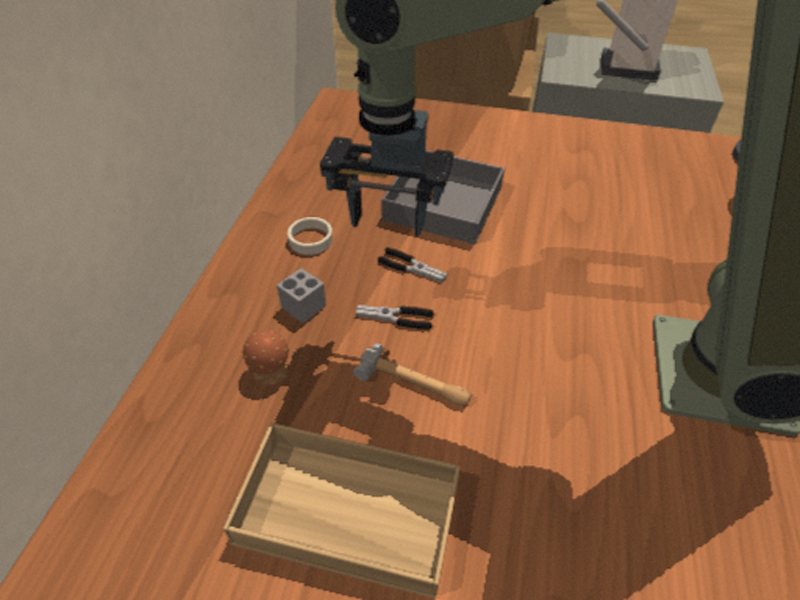

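The scene view (800x600 pixels) shows the hammer with its butt at (399,232) and head at (437..468, 282..267). One pair of pliers runs from nose (438,322) to legs (373,296) and (383,288). The other runs from nose (330,321) to legs (364,375) and (380,367). In the side view the same tools have the butt at (465,398) and the noses at (357,311) and (445,276). The tray is at lower left and the tub sits behind the gripper.

```bash
cat > h.py <<'E'
from workcell import *
import cv2,numpy as np
def P(n):
    m=camera_model(n); return np.array(m["intrinsics"])@np.c_[np.array(m["R"]),np.array(m["t"])]
def tri(P1,a,P2,b):
    X=cv2.triangulatePoints(P1,P2,np.array(a,float).reshape(2,1),np.array(b,float).reshape(2,1)).ravel();X=X[:3]/X[3]
    e=[np.linalg.norm((p@np.r_[X,1])[:2]/(p@np.r_[X,1])[2]-q) for p,q in((P1,a),(P2,b))]
    return X,max(e)
def onz(P,a,z):
    H=P[:,[0,1,3]].copy(); H[:,2]+=P[:,2]*z; v=np.linalg.solve(H,[a[0],a[1],1]); return v[:2]/v[2]
E
python3 - <<'E'
from h import *
S,D=P("scene"),P("side")
pts={"butt":((399,232),(465,398)),"headL":((437,282),(377,348)),"headR":((468,267),(362,376)),
"p1nose":((438,322),(357,311)),"p1joint":((415,307),(388,313)),"p1legA":((373,296),(432,325)),"p1legB":((383,288),(430,312)),
"p1legA'":((373,296),(430,312)),"p1legB'":((383,288),(432,325)),
"p2nose":((330,321),(445,276)),"p2joint":((347,341),(422,267)),"p2legA":((364,375),(380,261)),"p2legB":((380,367),(386,251)),
"p2legA'":((364,375),(386,251)),"p2legB'":((380,367),(380,261)),
"t_hl":((552,247),(273,429)),"t_hh":((595,208),(230,535)),"t_lh":((487,157),(435,588)),
"tubA":((257,333),(475,240)),"tubB":((137,400),(503,170)),"tubC":((330,408),(385,205)),"ball":((544,284),(266,352)),"tape":((443,430),(310,236)),"cube":((490,325),(300,282))}
for k,(a,b) in pts.items():
    X,e=tri(S,np.array(a)*.64,D,np.array(b)*.64);print(k,np.round(X),round(e,1),np.round(onz(S,np.array(a)*.64,10)))
for q in((257,333),(330,408),(205,490),(137,398)):print("tub rim S",np.round(onz(S,np.array(q)*.64,55)))
for q in((273,429),(458,465),(435,588),(230,535)):print("tray rim D",np.round(onz(D,np.array(q)*.64,55)))
# wrist
f=grab_frame("wrist");cv2.imwrite("pics/w0.png",f[:,:,::-1])
m=camera_model("wrist");print(np.round(-np.array(m["R"]).T@m["t"]),np.round(m["R"],2).tolist(),m["intrinsics"][0][0])
E
```

```text
butt [413. 154.  11.] 0.0 [412. 156.]
headL [571.  85.  12.] 1.4 [566.  86.]
headR [585. 152.  14.] 0.9 [584. 157.]
p1nose [631.   9.   7.] 0.0 [633.   6.]
p1joint [577.   7.  12.] 1.2 [578.   9.]
p1legA [491.  -3.  -8.] 1.1 [502. -18.]
p1legB [505.  -1.  22.] 2.3 [501.  10.]
p1legA' [501. -17.   9.] 0.0 [502. -18.]
p1legB' [495.  13.   6.] 1.2 [501.  10.]
p2nose [ 489. -113.   11.] 0.0 [ 489. -112.]
p2joint [ 540. -127.    8.] 1.2 [ 545. -127.]
p2legA [ 617. -150.   -6.] 3.6 [ 617. -162.]
p2legB [ 622. -141.   18.] 3.4 [ 626. -133.]
p2legA' [ 616. -160.    7.] 0.2 [ 617. -162.]
p2legB' [ 622. -131.    5.] 0.1 [ 626. -133.]
t_hl [684. 285.  31.] 0.4 [673. 311.]
t_hh [684. 447.  34.] 1.6 [673. 482.]
t_lh [411. 455.  46.] 0.5 [378. 508.]
tubA [ 439. -220.   27.] 3.1 [ 414. -213.]
tubB [ 416. -435.   46.] 0.9 [ 385. -426.]
tubC [ 643. -258.   43.] 0.4 [ 623. -242.]
ball [739. 165.  50.] 0.2 [719. 208.]
tape [ 778. -164.   12.] 0.2 [ 778. -163.]
cube [732.  13.  63.] 0.1 [705.  58.]
tub rim S [ 454. -236.]
tub rim S [ 651. -264.]
tub rim S [ 622. -458.]
tub rim S [ 423. -434.]
tray rim D [675. 297.]
tray rim D [407. 294.]
tray rim D [410. 458.]
tray rim D [674. 452.]
[575.  72. 385.] [[1.0, 0.0, -0.0], [0.0, -0.97, 0.26], [-0.0, -0.26, -0.97]] 267.2127334746329
```

View pics/w0.png

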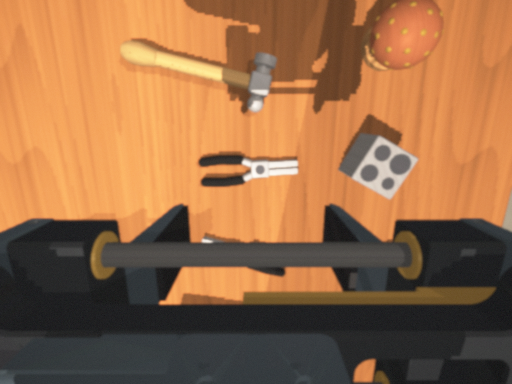

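The wrist view (512x384 pixels) shows the hammer with its butt at (122,50), face at (264,58) and peen at (256,105). The first pliers have their nose at (298,167), joint at (260,169) and legs at (200,161) and (204,182). I'll work out poses from all three views.

Run:
```python
from h import *
S,D,W=P("scene"),P("side"),P("wrist")
for k,q,z,s in (("butt",(122,50),14,(399,232)),("face",(264,55),14,(468,267)),("peen",(255,108),14,(437,282)),("nose",(298,167),10,(438,322)),("joint",(260,169.5),14,(415,307)),("legU",(200,161),7,(383,288)),("legD",(203,182),7,(373,296))):
    X,e=tri(W,q,S,np.array(s)*.64);print(k,np.round(onz(W,q,z)),"tri",np.round(X),round(e,1))
```

```text
butt [405. 156.] tri [405. 160.   5.] 3.5
face [585. 150.] tri [587. 152.  15.] 2.1
peen [573.  86.] tri [570.  84.  14.] 2.7
nose [634.   6.] tri [633.   6.  11.] 0.4
joint [580.   3.] tri [581.   5.  16.] 1.3
legU [495.  14.] tri [496.  15.   4.] 1.3
legD [497. -17.] tri [499. -16.   7.] 1.2
```

```bash
cat > go.py <<'E'
# prints shift (tool axes, m) and turn (rad) from measured pose to target x y z yaw(deg)
import sys
from h import *
from scipy.spatial.transform import Rotation as R
s=state();T=[float(a) for a in sys.argv[1:]]
r=R.from_euler("xyz",s["ee_rot"],degrees=True)
print("t",round(s["time_s"],2),"pos",np.round(s["ee_pos"],1),"rot",np.round(s["ee_rot"],1),"w",np.round(s["gripper_width"],1),"gf",np.round(s["gripper_force"],1),"F",np.round(s["force"],1),"q",np.round(s["qpos"]))
if T:
    d=r.inv().apply(np.array(T[:3])-s["ee_pos"])/1000
    dy=-((T[3]-s["ee_rot"][2]+180)%360-180)
    print("shift",np.round(d,4),"yaw",round(np.radians(dy),3))
E
python3 -m crank '[{"grip":0.07,"x":0.025,"y":-0.008,"z":0,"yaw":-0.12},{"grip":0.07,"x":0.05,"y":-0.016,"z":0,"yaw":-0.24},{"grip":0.07,"x":0.075,"y":-0.024,"z":0,"yaw":-0.36},{"grip":0.07,"x":0.1,"y":-0.032,"z":0,"yaw":-0.48},{"grip":0.07,"x":0.128,"y":-0.04,"z":0,"yaw":-0.6}]' 40
python3 -m crank '[{"grip":0.07,"x":0,"y":0,"z":0,"yaw":-0.12},{"grip":0.07,"x":0,"y":0,"z":0,"yaw":-0.24},{"grip":0.07,"x":0,"y":0,"z":0,"yaw":-0.36},{"grip":0.07,"x":0,"y":0,"z":0,"yaw":-0.48},{"grip":0.07,"x":0,"y":0,"z":0,"yaw":-0.6}]'
python3 -m crank '[{"grip":0.07,"x":0,"y":0,"z":0,"yaw":-0.12},{"grip":0.07,"x":0,"y":0,"z":0,"yaw":-0.15},{"grip":0.07,"x":0,"y":0,"z":0,"yaw":-0.15},{"grip":0.07,"x":0,"y":0,"z":0,"yaw":-0.15},{"grip":0.07,"x":0,"y":0,"z":0,"yaw":-0.15}]'
python3 go.py 535 128 17 167.5
```

```text
time_s: 0.57
ee_pos: [534.4, 128.7, 227.7]
ee_rot: [-180.0, 0.0, 124.7]
force: [0.3, 0.1, -0.3]
gripper_width: 69.9
gripper_force: 0.0
time_s: 0.98
ee_pos: [534.7, 128.1, 227.6]
ee_rot: [-180.0, -0.0, 159.1]
force: [1.1, -1.1, 0.3]
gripper_width: 70.3
gripper_force: 0.0
time_s: 1.4
ee_pos: [534.9, 128.0, 227.8]
ee_rot: [-180.0, -0.0, 167.3]
force: [-0.7, -0.1, -0.5]
gripper_width: 70.0
gripper_force: 0.0
t 1.4 pos [534.9 128.  227.8] rot [-180.    -0.   167.3] w 70.0 gf 0.0 F [-0.7 -0.1 -0.5] q [ 12.  16.  93.   0.  71. -65.]
shift [-1.000e-04  1.000e-04  2.108e-01] yaw -0.004
```

```bash
python3 -m crank '[{"grip":0.07,"x":0,"y":0,"z":0.03,"yaw":0},{"grip":0.07,"x":0,"y":0,"z":0.06,"yaw":0},{"grip":0.07,"x":0,"y":0,"z":0.09,"yaw":0},{"grip":0.07,"x":0,"y":0,"z":0.12,"yaw":0},{"grip":0.07,"x":0,"y":0,"z":0.15,"yaw":0}]'
python3 -m crank '[{"grip":0.07,"x":0,"y":0,"z":0.015,"yaw":0},{"grip":0.07,"x":0,"y":0,"z":0.03,"yaw":0},{"grip":0.07,"x":0,"y":0,"z":0.045,"yaw":0},{"grip":0.07,"x":0,"y":0,"z":0.055,"yaw":0},{"grip":0.07,"x":0,"y":0,"z":0.06,"yaw":0}]' 40 
python3 -m crank '[{"grip":0.03,"x":0,"y":0,"z":0,"yaw":0},{"grip":0.0,"x":0,"y":0,"z":0,"yaw":0},{"grip":0.0,"x":0,"y":0,"z":0,"yaw":0},{"grip":0.0,"x":0,"y":0,"z":0,"yaw":0},{"grip":0.0,"x":0,"y":0,"z":0,"yaw":0}]' 40
python3 -m crank '[{"grip":0,"x":0,"y":0,"z":0,"yaw":0},{"grip":0.0,"x":0,"y":0,"z":0,"yaw":0},{"grip":0.0,"x":0,"y":0,"z":0,"yaw":0},{"grip":0.0,"x":0,"y":0,"z":0,"yaw":0},{"grip":0.0,"x":0,"y":0,"z":0,"yaw":0}]' 40
```

```text
time_s: 1.82
ee_pos: [535.0, 128.0, 76.8]
ee_rot: [180.0, 0.0, 167.3]
force: [-0.1, -0.1, -0.4]
gripper_width: 69.8
gripper_force: 0.0
time_s: 2.23
ee_pos: [534.3, 127.8, 16.6]
ee_rot: [-179.9, -0.1, 167.3]
force: [0.6, -0.5, 1.0]
gripper_width: 70.1
gripper_force: 0.0
time_s: 2.65
ee_pos: [535.5, 128.1, 18.8]
ee_rot: [180.0, 0.1, 167.3]
force: [-0.1, 0.2, 0.3]
gripper_width: 39.4
gripper_force: 0.0
time_s: 3.07
ee_pos: [534.9, 127.8, 18.2]
ee_rot: [-180.0, 0.0, 167.4]
force: [-1.3, -1.1, 2.9]
gripper_width: 17.6
gripper_force: 39.9
```

```bash
python3 -m crank '[{"grip":0,"x":0,"y":0,"z":-0.02,"yaw":0},{"grip":0.0,"x":0,"y":0,"z":-0.04,"yaw":0},{"grip":0.0,"x":0,"y":0,"z":-0.06,"yaw":0},{"grip":0.0,"x":0,"y":0,"z":-0.085,"yaw":0},{"grip":0.0,"x":0,"y":0,"z":-0.11,"yaw":0}]' 40
python3 go.py 581 372 128 180
```

```text
time_s: 3.48
ee_pos: [534.2, 128.0, 128.1]
ee_rot: [-180.0, -0.1, 167.3]
force: [1.3, -0.1, -1.3]
gripper_width: 17.5
gripper_force: 39.9
t 3.48 pos [534.2 128.  128.1] rot [-1.800e+02 -1.000e-01  1.673e+02] w 17.5 gf 39.9 F [ 1.3 -0.1 -1.3] q [ 12.  21. 101.   0.  58. -65.]
shift [ 7.800e-03  2.484e-01 -1.000e-04] yaw -0.221
```

```bash
python3 -m crank '[{"grip":0,"x":0,"y":0.02,"z":0,"yaw":0},{"grip":0.0,"x":0,"y":0.045,"z":0,"yaw":0},{"grip":0.0,"x":0,"y":0.07,"z":0,"yaw":0},{"grip":0.0,"x":0,"y":0.095,"z":0,"yaw":0},{"grip":0.0,"x":0,"y":0.12,"z":0,"yaw":0}]' 40
python3 -m crank '[{"grip":0,"x":0,"y":0.03,"z":0,"yaw":-0.05},{"grip":0.0,"x":0.002,"y":0.06,"z":0,"yaw":-0.1},{"grip":0.0,"x":0.004,"y":0.09,"z":0,"yaw":-0.15},{"grip":0.0,"x":0.006,"y":0.115,"z":0,"yaw":-0.2},{"grip":0.0,"x":0.008,"y":0.128,"z":0,"yaw":-0.22}]' 40
python3 - <<'E'
from h import *
f=grab_frame("scene");g=grab_frame("side")
a=cv2.resize(f[60:220,200:400,::-1],(500,400),interpolation=cv2.INTER_CUBIC)
b=cv2.resize(g[220:384,130:330,::-1],None,fx=2,fy=2,interpolation=cv2.INTER_CUBIC)
b=b[:400]; c=np.zeros((400,800,3),np.uint8);a=a[:,:400];c[:a.shape[0],:400]=a;c[:b.shape[0],400:]=b
cv2.imwrite("pics/tray1.png",c)
E
python3 go.py
```

```text
time_s: 3.9
ee_pos: [561.0, 246.1, 127.3]
ee_rot: [-180.0, -0.1, 167.3]
force: [-0.2, -0.3, -2.4]
gripper_width: 17.4
gripper_force: 39.9
time_s: 4.32
ee_pos: [581.3, 374.7, 126.8]
ee_rot: [180.0, -0.0, -179.9]
force: [0.7, -0.4, -2.5]
gripper_width: 17.4
gripper_force: 39.9
t 4.42 pos [580.9 373.6 126.8] rot [-1.800e+02 -1.000e-01 -1.799e+02] w 17.7 gf 39.9 F [-0.8 -0.1 -1.2] q [ 32.  33.  81.   0.  66. -58.]
```

View pics/tray1.png

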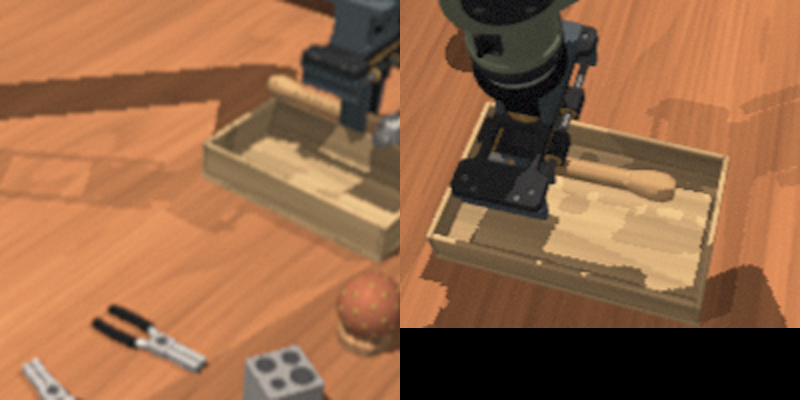

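The left crop shows the tray's near rim corners at (205,150) and (385,255), with the hammer held above. The right crop shows rim corners at (727,157), (700,322), (430,237) and (487,103). I'll triangulate these to refine the tray centre.

Run:
```python
from h import *
S,D=P("scene"),P("side")
d={"ll":(293.5,298.5),"lh":(280,381),"hh":(145,338.5),"hl":(173.5,271.5)}
s={"ll":(282,117),"hl":(353.5,159),"hh":(381,133),"lh":(312,100.5)}
for k in d:
    X,e=tri(S,s[k],D,d[k]);print(k,np.round(X),round(e,1),np.round(onz(D,d[k],55)),np.round(onz(S,s[k],55)))
```

```text
ll [406. 296.  55.] 0.0 [406. 296.] [406. 296.]
lh [407. 462.  42.] 0.9 [406. 465.] [421. 444.]
hh [688. 441.  39.] 0.8 [681. 446.] [698. 420.]
hl [689. 279.  34.] 0.2 [681. 290.] [701. 254.]
```

The tray centre comes out near (544,373), and the hammer fits with more than 30 mm to spare all round, so I'll lower it.

```bash
python3 -m crank '[{"grip":0,"x":0,"y":0,"z":0.02,"yaw":0},{"grip":0.0,"x":0,"y":0,"z":0.04,"yaw":0},{"grip":0.0,"x":0,"y":0,"z":0.06,"yaw":0},{"grip":0.0,"x":0,"y":0,"z":0.075,"yaw":0},{"grip":0.0,"x":0,"y":0,"z":0.085,"yaw":0}]' 40
python3 -m crank '[{"grip":0,"x":0,"y":0,"z":0.005,"yaw":0},{"grip":0.0,"x":0,"y":0,"z":0.01,"yaw":0},{"grip":0.0,"x":0,"y":0,"z":0.015,"yaw":0},{"grip":0.0,"x":0,"y":0,"z":0.017,"yaw":0},{"grip":0.0,"x":0,"y":0,"z":0.017,"yaw":0}]' 40
python3 -m crank '[{"grip":0.025,"x":0,"y":0,"z":0,"yaw":0},{"grip":0.035,"x":0,"y":0,"z":0,"yaw":0},{"grip":0.045,"x":0,"y":0,"z":0,"yaw":0},{"grip":0.045,"x":0,"y":0,"z":0,"yaw":0},{"grip":0.045,"x":0,"y":0,"z":0,"yaw":0}]' 40
python3 -m crank '[{"grip":0.045,"x":0,"y":0,"z":-0.02,"yaw":0},{"grip":0.045,"x":0,"y":0,"z":-0.05,"yaw":0},{"grip":0.045,"x":0,"y":0,"z":-0.08,"yaw":0},{"grip":0.045,"x":0,"y":0,"z":-0.11,"yaw":0},{"grip":0.045,"x":0,"y":0,"z":-0.14,"yaw":0}]' 40
python3 go.py 580 3 150 -177
```

```text
time_s: 4.83
ee_pos: [580.2, 369.3, 40.7]
ee_rot: [-179.8, -0.2, 179.9]
force: [0.3, -0.4, -2.2]
gripper_width: 17.9
gripper_force: 39.9
time_s: 5.25
ee_pos: [581.6, 371.6, 26.0]
ee_rot: [-180.0, 0.0, 179.9]
force: [-0.3, 0.3, -2.0]
gripper_width: 17.7
gripper_force: 39.9
time_s: 5.67
ee_pos: [581.8, 371.9, 26.5]
ee_rot: [180.0, 0.1, 180.0]
force: [0.1, 0.1, 0.0]
gripper_width: 44.6
gripper_force: 0.0
time_s: 6.08
ee_pos: [581.4, 371.7, 167.6]
ee_rot: [180.0, 0.0, 180.0]
force: [0.4, 0.5, -0.1]
gripper_width: 44.8
gripper_force: 0.0
t 6.08 pos [581.4 371.7 167.6] rot [180.   0. 180.] w 44.8 gf 0.0 F [ 0.4  0.5 -0.1] q [ 32.  31.  78.  -0.  71. -58.]
shift [ 0.0011 -0.3687  0.0176] yaw -0.053
```

```bash
python3 -m crank '[{"grip":0.05,"x":0,"y":-0.025,"z":0,"yaw":0},{"grip":0.05,"x":0,"y":-0.055,"z":0,"yaw":0},{"grip":0.05,"x":0,"y":-0.09,"z":0,"yaw":0},{"grip":0.05,"x":0,"y":-0.125,"z":0,"yaw":0},{"grip":0.05,"x":0,"y":-0.16,"z":0,"yaw":0}]' 40
python3 -m crank '[{"grip":0.05,"x":0,"y":-0.035,"z":0,"yaw":0},{"grip":0.05,"x":0,"y":-0.07,"z":0,"yaw":0},{"grip":0.05,"x":0,"y":-0.105,"z":0,"yaw":0},{"grip":0.05,"x":0,"y":-0.14,"z":0,"yaw":0},{"grip":0.05,"x":0.001,"y":-0.17,"z":0,"yaw":0}]' 40
python3 -m crank '[{"grip":0.05,"x":0,"y":-0.02,"z":0.01,"yaw":-0.03},{"grip":0.05,"x":0,"y":-0.039,"z":0.03,"yaw":-0.054},{"grip":0.05,"x":0,"y":-0.039,"z":0.05,"yaw":-0.054},{"grip":0.05,"x":0,"y":-0.039,"z":0.07,"yaw":-0.054},{"grip":0.05,"x":0,"y":-0.039,"z":0.08,"yaw":-0.054}]' 40
python3 - <<'E'
from h import *
import cv2
f=grab_frame("side");cv2.imwrite("pics/pa.png",np.hstack([cv2.resize(f[150:384,130:330,::-1],(480,562),interpolation=cv2.INTER_CUBIC),cv2.resize(grab_frame("wrist")[:,:,::-1],(320,562))[:, :]]))
E
python3 go.py 580 3 17 -176.9
```

```text
time_s: 6.5
ee_pos: [581.1, 210.4, 166.3]
ee_rot: [180.0, 0.0, 180.0]
force: [0.8, 0.2, -0.3]
gripper_width: 50.0
gripper_force: 0.0
time_s: 6.92
ee_pos: [580.2, 39.5, 166.3]
ee_rot: [-180.0, 0.0, 179.9]
force: [0.1, 0.6, 0.2]
gripper_width: 50.4
gripper_force: 0.0
time_s: 7.33
ee_pos: [578.9, 2.2, 84.0]
ee_rot: [180.0, -0.2, -177.0]
force: [-0.6, 0.4, -0.5]
gripper_width: 50.5
gripper_force: 0.0
t 7.43 pos [579.    2.8  84.4] rot [ 180.    -0.2 -177. ] w 50.2 gf 0.0 F [0.2 0.6 0.1] q [ -1.  26. 100.   0.  54. -94.]
shift [-0.0013  0.0002  0.0674] yaw -0.001
```

View pics/pa.png

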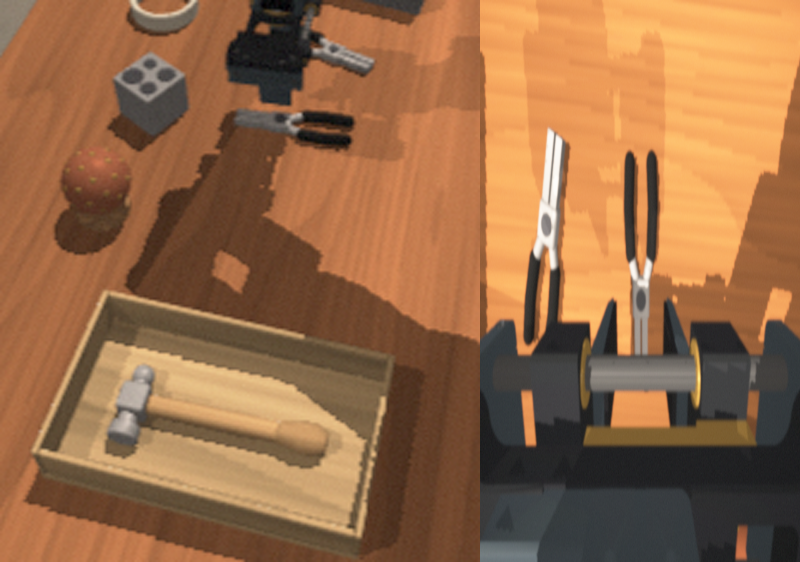

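The left crop shows the hammer lying inside the tray: head at (130,400), butt at (310,440). The wrist view shows the first pliers' joint at (641,298), centred between the fingers. The second pliers' nose is at (556,130), joint at (547,225) and legs at (530,340) and (553,328).

```bash
python3 - <<'E'
from h import *
W=P("wrist");S=P("scene")
for k,q,z,s in (("aj",(641,298),14,(415,307)),("bn",(556,130),8,(330,321)),("bj",(547,225),14,(347,341)),("bl",(530,340),7,(380,367)),("bl2",(553,328),7,(364,375))):
    w=((q[0]-480)*1.6,q[1]*384/562); X,e=tri(W,w,S,np.array(s)*.64); print(k,np.round(onz(W,w,z)),np.round(X),round(e,1))
E
python3 -m crank '[{"grip":0.05,"x":0,"y":0,"z":0.02,"yaw":0},{"grip":0.05,"x":0,"y":0,"z":0.04,"yaw":0},{"grip":0.05,"x":0,"y":0,"z":0.055,"yaw":0},{"grip":0.05,"x":0,"y":0,"z":0.064,"yaw":0},{"grip":0.05,"x":-0.001,"y":0,"z":0.068,"yaw":0}]' 40
python3 -m crank '[{"grip":0.02,"x":0,"y":0,"z":0,"yaw":0},{"grip":0.0,"x":0,"y":0,"z":0,"yaw":0},{"grip":0.0,"x":0,"y":0,"z":0,"yaw":0},{"grip":0.0,"x":0,"y":0,"z":0,"yaw":0},{"grip":0.0,"x":0,"y":0,"z":0,"yaw":0}]' 40
python3 -m crank '[{"grip":0,"x":0,"y":0,"z":0,"yaw":0},{"grip":0.0,"x":0,"y":0,"z":0,"yaw":0},{"grip":0.0,"x":0,"y":0,"z":0,"yaw":0},{"grip":0.0,"x":0,"y":0,"z":0,"yaw":0},{"grip":0.0,"x":0,"y":0,"z":0,"yaw":0}]' 40
```

```text
aj [580.   4.] [581.   5.  14.] 1.7
bn [ 489. -113.] [ 489. -112.   10.] 0.4
bj [ 542. -126.] [ 544. -127.   10.] 1.8
bl [ 620. -162.] [ 626. -144.   21.] 18.0
bl2 [ 609. -127.] [ 608. -145.  -13.] 13.0
time_s: 7.85
ee_pos: [581.2, 3.1, 17.7]
ee_rot: [-180.0, -0.0, -176.9]
force: [-0.2, 0.1, -0.5]
gripper_width: 50.3
gripper_force: 0.0
time_s: 8.27
ee_pos: [581.8, 3.0, 19.0]
ee_rot: [180.0, 0.1, -177.0]
force: [-0.7, 1.0, 2.6]
gripper_width: 24.0
gripper_force: 37.4
time_s: 8.68
ee_pos: [581.9, 3.0, 19.0]
ee_rot: [180.0, 0.1, -177.0]
force: [-1.0, 1.2, 6.9]
gripper_width: 23.7
gripper_force: 37.4
```

```bash
python3 -m crank '[{"grip":0,"x":0,"y":0,"z":-0.015,"yaw":0},{"grip":0,"x":0,"y":0,"z":-0.035,"yaw":0},{"grip":0,"x":0,"y":0,"z":-0.06,"yaw":0},{"grip":0,"x":0,"y":0,"z":-0.085,"yaw":0},{"grip":0,"x":0,"y":0,"z":-0.11,"yaw":0}]' 40
python3 go.py 548 -395 127 171.5
```

```text
time_s: 9.1
ee_pos: [580.6, 2.6, 128.4]
ee_rot: [-180.0, -0.1, -176.9]
force: [0.8, -0.9, -1.3]
gripper_width: 23.6
gripper_force: 37.4
t 9.1 pos [580.6   2.6 128.4] rot [-1.800e+02 -1.000e-01 -1.769e+02] w 23.6 gf 37.4 F [ 0.8 -0.9 -1.3] q [ -1.  23.  97.  -0.  60. -94.]
shift [ 0.0537 -0.3953  0.0016] yaw 0.202
```

```bash
python3 -m crank '[{"grip":0,"x":0.003,"y":-0.02,"z":0,"yaw":0},{"grip":0,"x":0.006,"y":-0.045,"z":0,"yaw":0},{"grip":0,"x":0.01,"y":-0.075,"z":0,"yaw":0},{"grip":0,"x":0.014,"y":-0.105,"z":0,"yaw":0},{"grip":0,"x":0.018,"y":-0.135,"z":0,"yaw":0}]' 40
python3 -m crank '[{"grip":0,"x":0.003,"y":-0.03,"z":0,"yaw":0},{"grip":0,"x":0.006,"y":-0.06,"z":0,"yaw":0},{"grip":0,"x":0.01,"y":-0.09,"z":0,"yaw":0},{"grip":0,"x":0.014,"y":-0.12,"z":0,"yaw":0},{"grip":0,"x":0.018,"y":-0.15,"z":0,"yaw":0}]' 40
python3 -m crank '[{"grip":0,"x":0.004,"y":-0.03,"z":0,"yaw":0.04},{"grip":0,"x":0.008,"y":-0.06,"z":0,"yaw":0.08},{"grip":0,"x":0.012,"y":-0.085,"z":0,"yaw":0.12},{"grip":0,"x":0.016,"y":-0.1,"z":0,"yaw":0.16},{"grip":0,"x":0.018,"y":-0.11,"z":0,"yaw":0.2}]' 40
python3 - <<'E'
from h import *
a=cv2.resize(grab_frame("scene")[190:340,60:230,::-1],(480,424),interpolation=cv2.INTER_CUBIC)
b=cv2.resize(grab_frame("side")[80:180,220:340,::-1],(320,267),interpolation=cv2.INTER_CUBIC)
c=np.zeros((424,800,3),np.uint8);c[:,:480]=a;c[:267,480:]=b;cv2.imwrite("pics/tub1.png",c)
E
python3 go.py 548 -395 127 171.5
```

```text
time_s: 9.52
ee_pos: [569.7, -134.2, 127.5]
ee_rot: [-180.0, -0.1, -176.9]
force: [-0.1, -0.0, -1.4]
gripper_width: 23.6
gripper_force: 37.4
time_s: 9.93
ee_pos: [559.6, -285.1, 127.3]
ee_rot: [180.0, -0.1, -177.0]
force: [1.1, 0.7, -2.2]
gripper_width: 23.1
gripper_force: 37.4
time_s: 10.35
ee_pos: [547.2, -396.3, 127.1]
ee_rot: [180.0, -0.1, 171.3]
force: [-0.1, 0.4, -0.5]
gripper_width: 23.4
gripper_force: 37.4
t 10.45 pos [ 547.5 -395.7  127.2] rot [ 1.800e+02 -1.000e-01  1.715e+02] w 23.8 gf 37.4 F [ 0.5  0.2 -1.9] q [ -37.   31.   83.   -0.   65. -118.]
shift [-0.0004  0.0008  0.0002] yaw -0.001
```

View pics/tub1.png

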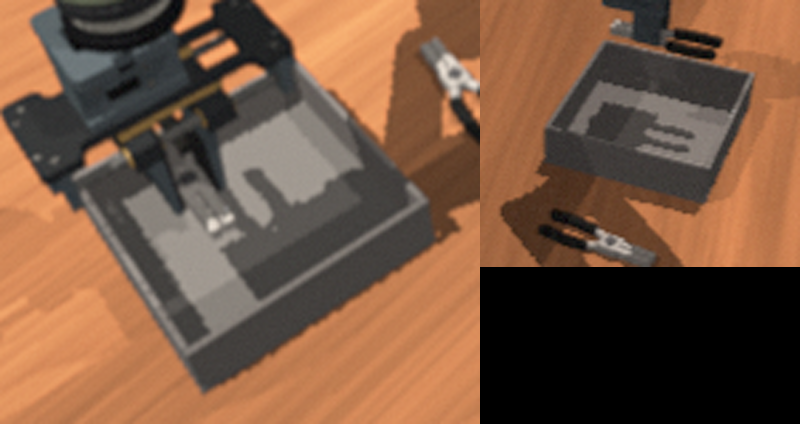

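The left crop shows the pliers held over the far half of the tub, with rim corners at (430,203) and (187,352). The right crop shows rim corners at (608,42), (752,73), (708,172) and (548,130).

Run:
```python
from h import *
D,S=P("side"),P("scene")
for k,q in (("hl",(608,42)),("ll",(752,73)),("lh",(708,172)),("hh",(548,130))): print(k,np.round(onz(D,(220+(q[0]-480)*.375,80+q[1]*.375),55)))
for k,q in (("hh",(430,203)),("hl",(187,352)),("ll",(80,180))): print("S",k,np.round(onz(S,(60+q[0]*.354,190+q[1]*.354),55)))
```

```text
hl [ 611. -461.]
ll [ 415. -433.]
lh [ 445. -222.]
hh [ 644. -257.]
S hh [ 654. -264.]
S hl [ 617. -466.]
S ll [ 422. -432.]
```

```bash
python3 -m crank '[{"grip":0,"x":0,"y":0,"z":0.02,"yaw":0},{"grip":0.0,"x":0,"y":0,"z":0.04,"yaw":0},{"grip":0.0,"x":0,"y":0,"z":0.06,"yaw":0},{"grip":0.0,"x":0,"y":0,"z":0.075,"yaw":0},{"grip":0.0,"x":0,"y":0,"z":0.085,"yaw":0}]' 40
python3 -m crank '[{"grip":0,"x":0,"y":0,"z":0.005,"yaw":0},{"grip":0.0,"x":0,"y":0,"z":0.01,"yaw":0},{"grip":0.0,"x":0,"y":0,"z":0.014,"yaw":0},{"grip":0.0,"x":0,"y":0,"z":0.016,"yaw":0},{"grip":0.0,"x":0,"y":0,"z":0.016,"yaw":0}]' 40
python3 -m crank '[{"grip":0.03,"x":0,"y":0,"z":0,"yaw":0},{"grip":0.035,"x":0,"y":0,"z":0,"yaw":0},{"grip":0.042,"x":0,"y":0,"z":0,"yaw":0},{"grip":0.042,"x":0,"y":0,"z":0,"yaw":0},{"grip":0.042,"x":0,"y":0,"z":0,"yaw":0}]' 40
python3 -m crank '[{"grip":0.042,"x":0,"y":0,"z":-0.02,"yaw":0},{"grip":0.042,"x":0,"y":0,"z":-0.05,"yaw":0},{"grip":0.042,"x":0,"y":0,"z":-0.08,"yaw":0},{"grip":0.042,"x":0,"y":0,"z":-0.1,"yaw":0},{"grip":0.042,"x":0,"y":0,"z":-0.12,"yaw":0}]' 40
python3 go.py 541 -126 147 165.5
```

```text
time_s: 10.87
ee_pos: [547.6, -392.3, 40.9]
ee_rot: [179.9, -0.2, 171.7]
force: [-0.7, -0.1, -2.2]
gripper_width: 23.9
gripper_force: 37.4
time_s: 11.28
ee_pos: [548.5, -394.5, 27.1]
ee_rot: [-180.0, 0.0, 171.6]
force: [0.4, -0.5, -2.0]
gripper_width: 23.4
gripper_force: 37.4
time_s: 11.7
ee_pos: [548.5, -394.8, 27.5]
ee_rot: [-180.0, 0.1, 171.6]
force: [-0.3, 0.8, -0.4]
gripper_width: 42.0
gripper_force: 0.0
time_s: 12.12
ee_pos: [548.6, -394.8, 149.1]
ee_rot: [-179.9, 0.1, 171.6]
force: [-0.2, -0.1, -0.1]
gripper_width: 41.8
gripper_force: 0.0
t 12.12 pos [ 548.6 -394.8  149.1] rot [-1.799e+02  1.000e-01  1.716e+02] w 41.8 gf 0.0 F [-0.2 -0.1 -0.1] q [ -37.   30.   82.    0.   68. -118.]
shift [0.0468 0.2648 0.0017] yaw 0.106
```

```bash
python3 -m crank '[{"grip":0.05,"x":0.004,"y":0.02,"z":0,"yaw":0},{"grip":0.05,"x":0.01,"y":0.05,"z":0,"yaw":0},{"grip":0.05,"x":0.016,"y":0.08,"z":0,"yaw":0},{"grip":0.05,"x":0.021,"y":0.11,"z":0,"yaw":0},{"grip":0.05,"x":0.026,"y":0.14,"z":0,"yaw":0}]' 40
python3 -m crank '[{"grip":0.05,"x":0.005,"y":0.03,"z":0,"yaw":0.02},{"grip":0.05,"x":0.01,"y":0.06,"z":0,"yaw":0.05},{"grip":0.05,"x":0.015,"y":0.09,"z":0,"yaw":0.08},{"grip":0.05,"x":0.019,"y":0.115,"z":0,"yaw":0.106},{"grip":0.05,"x":0.021,"y":0.125,"z":0,"yaw":0.106}]' 40
python3 -m crank '[{"grip":0.05,"x":0,"y":0,"z":0.02,"yaw":0},{"grip":0.05,"x":0,"y":0,"z":0.04,"yaw":0},{"grip":0.05,"x":0,"y":0,"z":0.06,"yaw":0},{"grip":0.05,"x":0,"y":0,"z":0.07,"yaw":0},{"grip":0.05,"x":0,"y":0,"z":0.07,"yaw":0}]' 40
python3 go.py 541 -126 17 165.5
```

```text
time_s: 12.53
ee_pos: [542.8, -251.0, 147.3]
ee_rot: [-180.0, 0.0, 171.6]
force: [0.1, 1.3, 0.4]
gripper_width: 49.8
gripper_force: 0.0
time_s: 12.95
ee_pos: [540.2, -122.6, 147.3]
ee_rot: [179.9, -0.0, 165.6]
force: [-0.7, 0.4, -1.0]
gripper_width: 50.0
gripper_force: 0.0
time_s: 13.37
ee_pos: [539.1, -125.5, 74.9]
ee_rot: [-180.0, -0.3, 165.5]
force: [0.4, -0.2, -0.2]
gripper_width: 49.9
gripper_force: 0.0
t 13.37 pos [ 539.1 -125.5   74.9] rot [-180.    -0.3  165.5] w 49.9 gf 0.0 F [ 0.4 -0.2 -0.2] q [-14.  25. 104.  -0.  51. -90.]
shift [-0.0022  0.      0.0578] yaw 0.0
```

```bash
python3 -m crank '[{"grip":0.05,"x":0,"y":0,"z":0.02,"yaw":0},{"grip":0.05,"x":0,"y":0,"z":0.035,"yaw":0},{"grip":0.05,"x":-0.001,"y":0,"z":0.048,"yaw":0},{"grip":0.05,"x":-0.001,"y":0,"z":0.055,"yaw":0},{"grip":0.05,"x":-0.001,"y":0,"z":0.059,"yaw":0}]' 40
python3 -m crank '[{"grip":0.02,"x":0,"y":0,"z":0,"yaw":0},{"grip":0.0,"x":0,"y":0,"z":0,"yaw":0},{"grip":0.0,"x":0,"y":0,"z":0,"yaw":0},{"grip":0.0,"x":0,"y":0,"z":0,"yaw":0},{"grip":0.0,"x":0,"y":0,"z":0,"yaw":0}]' 40
python3 -m crank '[{"grip":0,"x":0,"y":0,"z":0,"yaw":0},{"grip":0.0,"x":0,"y":0,"z":0,"yaw":0},{"grip":0.0,"x":0,"y":0,"z":0,"yaw":0},{"grip":0.0,"x":0,"y":0,"z":0,"yaw":0},{"grip":0.0,"x":0,"y":0,"z":0,"yaw":0}]' 40
python3 -m crank '[{"grip":0,"x":0,"y":0,"z":-0.015,"yaw":0},{"grip":0,"x":0,"y":0,"z":-0.035,"yaw":0},{"grip":0,"x":0,"y":0,"z":-0.06,"yaw":0},{"grip":0,"x":0,"y":0,"z":-0.085,"yaw":0},{"grip":0,"x":0,"y":0,"z":-0.11,"yaw":0}]' 40
python3 go.py 523 -299 127 171.5
```

```text
time_s: 13.78
ee_pos: [541.9, -126.1, 17.9]
ee_rot: [-180.0, 0.0, 165.5]
force: [0.1, 0.1, 0.2]
gripper_width: 50.3
gripper_force: 0.0
time_s: 14.2
ee_pos: [542.6, -126.1, 19.0]
ee_rot: [-180.0, 0.2, 165.5]
force: [1.2, -1.0, 3.2]
gripper_width: 26.0
gripper_force: 36.7
time_s: 14.62
ee_pos: [542.6, -126.1, 18.9]
ee_rot: [-180.0, 0.2, 165.5]
force: [0.3, -0.5, 5.1]
gripper_width: 25.7
gripper_force: 36.7
time_s: 15.03
ee_pos: [540.3, -125.3, 128.1]
ee_rot: [180.0, -0.2, 165.5]
force: [0.6, -1.1, -0.7]
gripper_width: 25.9
gripper_force: 36.9
t 15.03 pos [ 540.3 -125.3  128.1] rot [180.   -0.2 165.5] w 25.9 gf 36.9 F [ 0.6 -1.1 -0.7] q [-14.  21. 101.   0.  58. -90.]
shift [-0.0267 -0.1725  0.001 ] yaw -0.104
```

The opening reads 26 mm instead of 24, so the grasp is a few degrees askew. It holds at 37 N, and the tub has enough margin.

```bash
python3 -m crank '[{"grip":0,"x":-0.002,"y":-0.015,"z":0,"yaw":0},{"grip":0,"x":-0.005,"y":-0.03,"z":0,"yaw":0},{"grip":0,"x":-0.008,"y":-0.05,"z":0,"yaw":0},{"grip":0,"x":-0.011,"y":-0.07,"z":0,"yaw":0},{"grip":0,"x":-0.014,"y":-0.09,"z":0,"yaw":0}]' 40
python3 -m crank '[{"grip":0,"x":-0.003,"y":-0.02,"z":0,"yaw":-0.02},{"grip":0,"x":-0.006,"y":-0.04,"z":0,"yaw":-0.05},{"grip":0,"x":-0.009,"y":-0.06,"z":0,"yaw":-0.08},{"grip":0,"x":-0.012,"y":-0.075,"z":0,"yaw":-0.1},{"grip":0,"x":-0.013,"y":-0.083,"z":0,"yaw":-0.104}]' 40
python3 - <<'E'
from h import *
a=cv2.resize(grab_frame("scene")[170:340,60:230,::-1],(450,450),interpolation=cv2.INTER_CUBIC)
b=cv2.resize(grab_frame("side")[70:180,220:340,::-1],(350,321),interpolation=cv2.INTER_CUBIC)
c=np.zeros((450,800,3),np.uint8);c[:,:450]=a;c[:321,450:]=b;cv2.imwrite("pics/tub2.png",c)
E
python3 go.py 523 -299 127 171.5
```

```text
time_s: 15.45
ee_pos: [531.5, -216.6, 127.2]
ee_rot: [180.0, -0.2, 165.5]
force: [-0.8, -1.3, -1.5]
gripper_width: 25.8
gripper_force: 36.9
time_s: 15.87
ee_pos: [523.5, -301.2, 127.0]
ee_rot: [180.0, -0.1, 171.4]
force: [0.2, -1.5, -1.6]
gripper_width: 25.8
gripper_force: 36.9
t 15.97 pos [ 523.6 -300.6  127.1] rot [ 1.800e+02 -1.000e-01  1.714e+02] w 25.8 gf 36.9 F [ 0.1 -0.1 -1.6] q [ -31.   25.   94.    0.   61. -112.]
shift [0.0009 0.0014 0.0002] yaw -0.003
```

View pics/tub2.png

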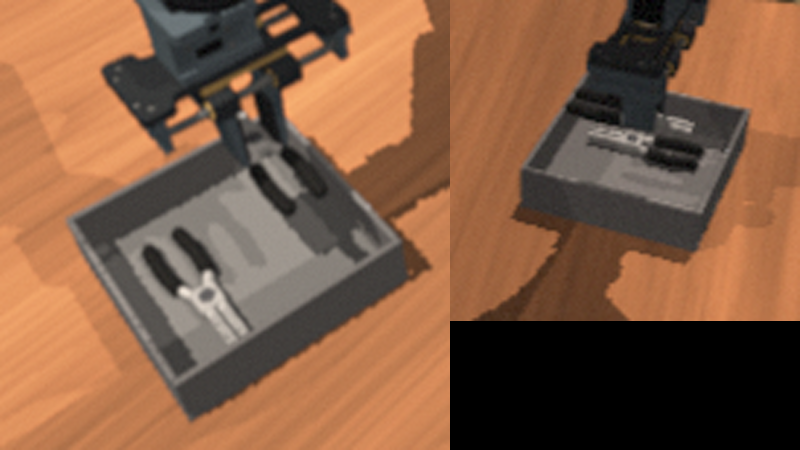

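The first pliers lie flat inside the tub, joint at (207,295) in the left crop. The second pair is held level over the other half, with its legs at (285,185). I'll lower it.

```bash
python3 -m crank '[{"grip":0,"x":0,"y":0,"z":0.02,"yaw":0},{"grip":0.0,"x":0,"y":0,"z":0.04,"yaw":0},{"grip":0.0,"x":0,"y":0,"z":0.06,"yaw":0},{"grip":0.0,"x":0,"y":0,"z":0.075,"yaw":0},{"grip":0.0,"x":0,"y":0,"z":0.085,"yaw":0}]' 40
python3 -m crank '[{"grip":0,"x":0,"y":0,"z":0.005,"yaw":0},{"grip":0.0,"x":0,"y":0,"z":0.01,"yaw":0},{"grip":0.0,"x":0,"y":0,"z":0.014,"yaw":0},{"grip":0.0,"x":0,"y":0,"z":0.016,"yaw":0},{"grip":0.0,"x":0,"y":0,"z":0.016,"yaw":0}]' 40
python3 -m crank '[{"grip":0.03,"x":0,"y":0,"z":0,"yaw":0},{"grip":0.035,"x":0,"y":0,"z":0,"yaw":0},{"grip":0.044,"x":0,"y":0,"z":0,"yaw":0},{"grip":0.044,"x":0,"y":0,"z":0,"yaw":0},{"grip":0.044,"x":0,"y":0,"z":0,"yaw":0}]' 40
python3 -m crank '[{"grip":0.044,"x":0,"y":0,"z":-0.02,"yaw":0},{"grip":0.044,"x":0,"y":0,"z":-0.05,"yaw":0},{"grip":0.044,"x":0,"y":0,"z":-0.08,"yaw":0},{"grip":0.044,"x":0,"y":0,"z":-0.11,"yaw":0},{"grip":0.044,"x":0,"y":0,"z":-0.15,"yaw":0}]' 40
python3 -m crank '[{"grip":0.044,"x":0,"y":0.02,"z":-0.02,"yaw":0},{"grip":0.044,"x":0,"y":0.05,"z":-0.03,"yaw":0},{"grip":0.044,"x":0,"y":0.08,"z":-0.03,"yaw":0},{"grip":0.044,"x":0,"y":0.11,"z":-0.03,"yaw":0},{"grip":0.044,"x":0,"y":0.14,"z":-0.03,"yaw":0}]' 40
python3 -m crank '[{"grip":0.044,"x":0,"y":0.03,"z":0,"yaw":0},{"grip":0.044,"x":0,"y":0.06,"z":0,"yaw":0},{"grip":0.044,"x":0,"y":0.08,"z":0,"yaw":0},{"grip":0.044,"x":0,"y":0.08,"z":0,"yaw":0},{"grip":0.044,"x":0,"y":0.08,"z":0,"yaw":0}]' 40
python3 - <<'E'
from h import *
cv2.imwrite("pics/end.png",cv2.resize(grab_frame("scene")[:,:,::-1],(800,600),interpolation=cv2.INTER_CUBIC))
E
python3 go.py
```

```text
time_s: 16.38
ee_pos: [523.3, -298.0, 41.0]
ee_rot: [179.9, -0.2, 171.5]
force: [-0.1, 1.2, -1.4]
gripper_width: 25.9
gripper_force: 36.9
time_s: 16.8
ee_pos: [524.6, -300.0, 27.1]
ee_rot: [-180.0, 0.0, 171.5]
force: [0.1, -0.3, -1.4]
gripper_width: 26.0
gripper_force: 36.9
time_s: 17.22
ee_pos: [524.7, -300.2, 27.4]
ee_rot: [-180.0, 0.1, 171.5]
force: [-0.0, -0.3, -0.2]
gripper_width: 44.0
gripper_force: 0.0
time_s: 17.63
ee_pos: [523.2, -299.3, 176.8]
ee_rot: [179.9, -0.2, 171.5]
force: [0.1, -0.8, -0.9]
gripper_width: 43.9
gripper_force: 0.0
time_s: 18.05
ee_pos: [545.2, -160.4, 207.6]
ee_rot: [-180.0, 0.1, 171.4]
force: [-0.0, 0.5, 0.1]
gripper_width: 43.8
gripper_force: 0.0
time_s: 18.47
ee_pos: [557.1, -81.8, 207.1]
ee_rot: [-180.0, 0.0, 171.6]
force: [-0.4, -0.3, 0.7]
gripper_width: 43.8
gripper_force: 0.0
t 18.52 pos [557.  -82.7 207.1] rot [-180.     0.   171.5] w 43.9 gf 0.0 F [ 0.2 -0.  -0.3] q [-10.  18.  93.  -0.  69. -91.]
```

View pics/end.png

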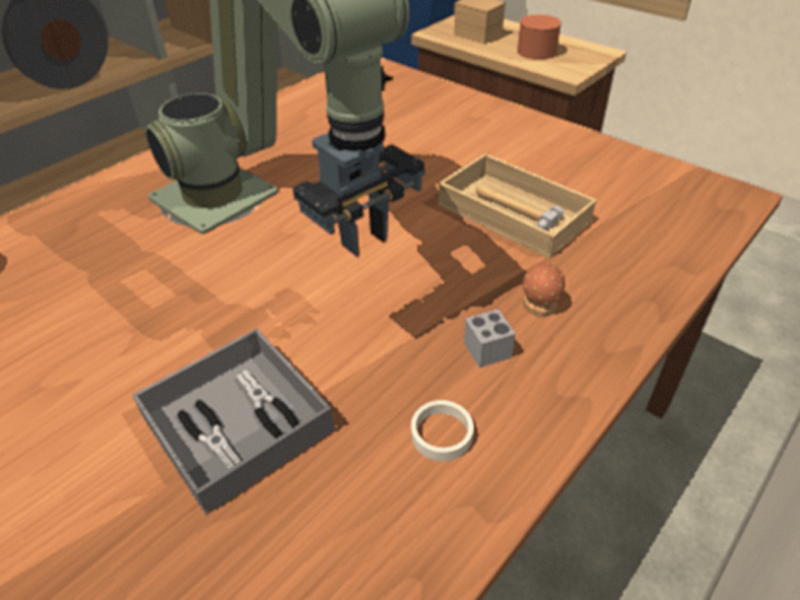

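The final view shows the hammer in the tray at (520,205) and both pliers flat in the tub at (215,435) and (265,400). The ball, block and tape look unmoved, and the arm is clear.

```bash
python3 -c "
from workcell import *
print(job_done())"
```

```text
the job is handed in; nothing more can be done
None
```

The job is handed in at about 18.5 s of the 67 s allowed: the last camera view shows the hammer lying in the long tray, both pliers flat in the square tub, and the ball, block and tape roll where they were; no verdict came back.

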